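# Clear the craft table and ready the engraver over the wood slice

### The job

Grip the bench sweeper and push all three wood offcuts with it right inside the three-sided scrap bay (do not touch the offcuts with the gripper), then leave the sweeper standing upright on the table. Next draw the engraver up out of its dock, lean it to a writing slant of about 45 degrees with its tip down, and hold its tip about 2 cm above the middle of the clamped wood slice without touching the slice. Finish while still holding the engraver raised and still there; leave the two paint bottles and the finished slice alone.

Things in the scene. Friction and masses are not known exactly. Their poses are not given: they have to be found in the camera images.
- bay: Scrap bay, fixed: a low wooden fence on three sides; its green floor is level with the table. Inner space 120 mm (own x, -60 to +60) by 170 mm (own y, -85 to +85); walls 10 mm thick, 30 mm high. Origin at the middle of the inner space, at table height. The open side is at its own x = -60 mm, so pieces are swept in along its own +x. Its yaw varies.
- sweeper: Bench sweeper, loose, about 0.2 kg, standing upright: a wooden block with a black rubber foot, 36 mm (own x) by 120 mm (own y) by 38 mm high, with a blue upright grip in its middle 26 mm (own x) by 40 mm (own y), from 38 to 115 mm above the underside. Origin at the centre of the underside; z up. Sweep with a broad 120 mm face.
- offcut_disc: Loose wood offcut: disc of 26 mm diameter, 16 mm high, dark bark, pale top. Origin at the centre of its underside. The three offcuts lie together on the table in front of the bay's open side, about 110 to 165 mm out from the bay's origin and within 50 mm of its middle line.
- offcut_block: Loose wood offcut: block 26 x 22 mm, 14 mm high, brown. Origin at the centre of its underside.
- offcut_branch: Loose wood offcut: piece of branch, 25 mm diameter, 18 mm high, standing on end, dark bark, pale top with a dark heart. Origin at the centre of its underside.
- dock: Engraver dock, fixed: grey block 90 x 90 mm, 60 mm high, with one vertical through hole of 23 mm diameter in its middle. Origin at the centre of its underside.
- engraver: Cordless engraving pen, loose, about 0.16 kg, round, 170 mm long, upright and tip down in the dock. Origin at the tip; own z runs along the pen to its rear end. Steel nose, 18 mm diameter or less, z = 0 to 50 mm; then grey and black body, 29 mm diameter, to 160 mm, tapering to 170. Its step at 50 mm rests on the dock's top (tip 10 mm above the table). Balance point 95 mm from the tip.
- engraver_tip (a point): The engraver's tip (same as the origin of the engraver).
- jig: Work jig, fixed: plywood board 130 x 130 mm, 12 mm high, on which a round wood slice of 100 mm diameter is held by two small blue clamp pads at its own y = -57 and +57 mm (top of the pads at 28 mm, level with the slice). Origin at the centre of the underside. A snowflake is drawn on the slice. The jig and the dock may swap places.
- slice_middle (a point): Middle of the upper face of the clamped wood slice, 28 mm above the table; z up.
- red_paint: Bystander: small red paint bottle, 36 mm diameter, 75 mm high, loose. Origin at the centre of its underside.
- white_paint: Bystander: small white paint bottle, 36 mm diameter, 75 mm high, loose. Origin at the centre of its underside.
- finished_slice: Bystander: finished wood slice with a painted face, 90 mm diameter, 14 mm high, lying loose. Origin at the centre of its underside.

How it is judged (in metres and radians):
On the way, in this order (a step that is already met when the one before it is completed fails the run):
1. all three offcuts are inside the scrap bay (x of offcut_disc in the frame of bay between -0.05 and 0.06 m and y of offcut_disc in the frame of bay between -0.085 and 0.085 m and height (world z) of each of offcut_disc, offcut_block, offcut_branch below 0.03 m and x of offcut_block in the frame of bay between -0.05 and 0.06 m and y of offcut_block in the frame of bay between -0.085 and 0.085 m and x of offcut_branch in the frame of bay between -0.05 and 0.06 m and y of offcut_branch in the frame of bay between -0.085 and 0.085 m), for 0.2 s.
2. the engraver is drawn clear of its dock (tip above the dock's top) (height (world z) of engraver_tip above 0.065 m), for 0.1 s.
At the end, for the whole second after the job is handed in: Offcuts inside the bay (centres 10 mm or more past its open side); sweeper upright on the table, released; engraver held still, 30 to 60 degrees from vertical, tip within 20 mm sideways of the slice's middle and 5 to 45 mm above it, touching no jig, dock or sweeper (all of step 1 and angle between sweeper's own z axis and vertical below 0.1 rad and height (world z) of sweeper below 0.006 m and contact force between each of the arm, the fingers and sweeper below 0.1 N and angle between engraver's own z axis and vertical between 0.52 and 1.05 rad and horizontal distance between engraver_tip and slice_middle below 0.02 m and z of engraver_tip in the frame of slice_middle between 0.005 and 0.045 m and contact force between the fingers and engraver above 1 N and contact force between each of jig, dock, sweeper and engraver below 0.05 N and linear speed of engraver below 0.03 m/s); the arm keeps its last pose, push and grip.
It fails at once if the gripper or arm touches an offcut (contact force between any of the fingers, the arm and offcut_disc above 0.5 N or contact force between any of the fingers, the arm and offcut_block above 0.5 N or contact force between any of the fingers, the arm and offcut_branch above 0.5 N).
It fails at once if the engraver presses on the jig or the wood slice (contact force between engraver and jig above 1 N).
It fails at once if a paint bottle or the finished slice is shifted more than 20 mm or tipped (distance of any of red_paint, white_paint, finished_slice from where it was at the start of the episode above 0.02 m or angle between any of red_paint, white_paint, finished_slice's own z axis and vertical above 0.3 rad).
It also fails if it takes over 54 s, if anything falls off the work surface, if the arm or the gripper's body presses on something with over 40 N, if the wrist force passes 120 N, or if a joint passes its speed limit or range.

### The arm

A 7-joint arm with a two-finger parallel gripper is mounted at the origin on the work surface. World frame = base frame: x ahead of the robot, y to its left, z up, the work surface at z = 0. Lengths are in mm, angles in rad, forces in N, time in s.
With the tool pointing down it reaches from about 400 to 875 mm from the base axis. Payload 4.4 kg.
Tool frame: the origin (TCP) lies at the very end of the fingers, on their centre line; the grasp point (between the pads) lies 19 mm behind it; z points along the fingers, y is the line along which they close (so a half turn about z gives the same grasp; the last joint's range is limited). The gripper opens to 85 mm and grips with 20 to 120 N. Pads are 22 mm wide; open, the fingers measure 114 mm over their backs; the gripper's body (76 mm by 85 mm) begins 54 mm behind the grasp point. The pads swing forward as they close: fully open they stand 13 mm farther back than shut.
Start: joints at [-1.342, 0.628, 0.038, 1.517, -0.027, 0.996, -0.02], TCP at [188.832, 621.981, 231.313] pointing down, gripper open.
Joint ranges: [-3.06, 3.06], [-0.37, 2.12], [-1.25, 1.32], [0.18, 2.47], [-1.1, 4.24], [0.23, 1.98], [-2.94, 2.94]. Speed limits (rad/s): [2.57, 2.57, 3.14, 3.14, 3.14, 3.14, 3.14].

### API

Orientations are given as [roll, pitch, yaw] about the fixed x, y, z axes, in that order (R = Rz(yaw) Ry(pitch) Rx(roll)).
In Python, from cell import ctrl gives the robot as it stands.
- The arm moves only by the tool jog_arm, never from a script. Its argument "plan" is a list of rows, each an object of numbers: "tx", "ty", "tz": the shift along the tool's x, y, z as a fraction of full scale; "wx", "wy", "wz": the turn, a rotation vector about the tool's x, y, z as a fraction of full scale; "claw": the closure, from 0 (fully open) to 1 (shut). In form: [{"tx": .., "ty": .., "tz": .., "wx": .., "wy": .., "wz": .., "claw": ..}, ...]. A call has 1 to 12 rows; each row is the pose to reach, as a shift and turn from the pose commanded when the call began, along the tool's axes at that moment; what a row does not reach only later rows make up. Full scale, the value 1, is 300 mm for a shift and 90 degrees for a turn. A row lasts 1/10 s, in which the tool goes at most 50 mm and 8.59 degrees, less where a joint would pass 70% of its speed; a pose out of reach is approached as far as the arm can. A call with a number of a shift or a turn outside -1 to 1 is refused whole. A call with a gripper value outside its range is refused whole. The fingers move at their own pace and stop on an object; the grip force is fixed at half the most. Time passes only in rows, so rows that repeat a pose let the fingers close. It gives the time, the measured TCP pose, the force, the opening and the grip force at its end, in the units of the state.
- ctrl.read_state(): the state, without advancing time (a new reading comes with each control period).
- ctrl.get_image(name): name is "scene" or "top" or "wrist"; returns a dict with "img" (400x640x3 uint8, red, green, blue), "depth" (400x640 float32, mm along the optical axis (not along the pixel's ray), 0 where there is no reading), "fx", "fy", "cx", "cy" (pixels), "distortion" ([k1, k2, p1, p2, k3] as OpenCV has them; the pictures are not rectified), "position" and "orientation" of the camera in the world; the wrist camera has in their place "hand_eye" (4x4, takes a point from camera to tool coordinates, whose origin is the TCP and whose axes are the flange's). Camera axes: x right, y down, z forward; pixel columns grow to the right and rows downward; lengths in mm; the calibration is good to about 2 mm. A picture is of the moment at which its call begins: read the wrist's pose just before it.
- ctrl.finish_job(): hands the job in; it is judged then, once.
Trained networks look in a picture, given as the dict that the camera call returned (one of the last four; its "shot" number tells which), for a name from the list of things; names that differ only in an ending like _2 or _b are one class to them, and where a whole thing is asked for, a point or a joint stands for the part that bears it (a point fixed in the world has none). Each returns a list of dicts, best first, with "score" (0 to 1); they miss things now and then, are a little off and sometimes report something else, mostly with a low value. They report only what shows in the picture. A call takes as long as a camera call.
- ctrl.trace(picture, thing): "pixels" (400x640 bool, what is visible of it) and "extent" ([centre column, centre row, width, height] in pixels, round what is visible of it).
The state is a dict: "clock": time; "qpos": joint angles; "qd": joint speeds; "tau": joint torques, N m; "eef_pos": TCP position; "tool_rot": TCP orientation; "force": force on the tool from outside, world axes, zero at the start; "torque": the same for the moment, N m; "width": finger opening in mm; "gripper_force": force on a finger pad.
Only numpy, scipy, OpenCV 4.12 (cv2) and the standard library are available. Lean on these libraries where they do the work, as an engineer would, in place of code of your own. Each camera call takes 0.05 s, during which the arm holds its last target. There are 200 camera calls.

## Working session

There is one attempt and no reset: what is moved stays moved. The work goes in short steps, Python scripts to look and compute and a tool call to move; the robot and the scene stay as the last step left them, time stands still between calls to the robot, and variables do not carry over. Pictures are saved under pics/ and viewed, at most 10 in all, crops included, and the job is handed in when it is done.

Besides the shell and the picture viewer there is one more tool, called after "Request:" as name(argument=value, ...) on one line, values as JSON. jog_arm: Moves the arm, as the interface text tells. Shift numbers are shares of 300 mm and turn numbers shares of 90 degrees, none past 1 either way. Its arguments: {"type":"object","properties":{"plan":{"type":"array"}},"required":["plan"]}

```bash
mkdir -p pics; ls
cat > h.py <<'E'
import numpy as np, cv2
from cell import ctrl
from scipy.spatial.transform import Rotation as R
def cloud(p, mask=None):
    d=p["depth"]; v,u=np.nonzero((d>0)&(mask if mask is not None else True))
    K=np.array([[p["fx"],0,p["cx"]],[0,p["fy"],p["cy"]],[0,0,1.]])
    n=cv2.undistortPoints(np.stack([u,v],1).astype(np.float64)[:,None],K,np.array(p["distortion"],float))[:,0]
    z=d[v,u]; c=np.c_[n*z[:,None],z]
    if "hand_eye" in p:
        s=p["st"]; H=np.array(p["hand_eye"]); c=c@H[:3,:3].T+H[:3,3]
        return c@R.from_euler("xyz",s["tool_rot"]).as_matrix().T+np.array(s["eef_pos"])
    return c@ori(p["orientation"]).T+np.array(p["position"])
def ori(o):
    o=np.array(o)
    return o if o.shape==(3,3) else R.from_euler("xyz",o).as_matrix()
def shot(n):
    s=ctrl.read_state(); p=ctrl.get_image(n); p["st"]=s; return p
E
python3 - <<'E'
from h import *
ims=[]
for n in ["top","scene"]:
    p=shot(n); print(n,p["position"],p["orientation"]); cv2.imwrite(f"pics/{n}.png",p["img"][:,:,::-1])
    for t in ["bay","sweeper","offcut_disc","offcut_block","offcut_branch","dock","engraver","jig","red_paint","white_paint","finished_slice"]:
        for r in ctrl.trace(p,t)[:2]:
            c=cloud(p,r["pixels"])
            if len(c)<5: continue
            zt=np.percentile(c[:,2],95); top=c[c[:,2]>zt-6]
            box=cv2.minAreaRect(top[:,:2].astype(np.float32))
            print(t,round(r["score"],2),np.round(r["extent"]),"mean",np.round(np.median(c,0)),"ztop",round(zt),"box",np.round(box[0]),np.round(box[1]),round(box[2],1))
s=ctrl.read_state(); print(s)
E
```

```text
pics
top [466.37307081  24.04295103 899.92978019] [-2.98128758  0.00749471 -1.5576884 ]
bay 0.74 [484. 212.  75.  89.] mean [ 581. -329.    1.] ztop 31 box [ 580. -325.] [191. 131.] 7.3
bay 0.49 [165. 220.  37.  20.] mean [543. 346. 149.] ztop 181 box [544. 356.] [24. 24.] 37.3
sweeper 0.98 [332. 230.  24.  55.] mean [527.  18.  39.] ztop 116 box [535.  17.] [26. 40.] 77.9
offcut_disc 0.62 [432. 234.   6.   9.] mean [ 530. -209.   15.] ztop 19 box [ 531. -210.] [23. 25.] 2.2
offcut_block 0.42 [427. 207.  13.  12.] mean [ 592. -199.   14.] ztop 16 box [ 592. -200.] [24. 21.] 44.2
offcut_branch 0.26 [164. 220.  37.  19.] mean [543. 347. 140.] ztop 181 box [544. 356.] [24. 24.] 37.3
dock 0.74 [181. 222.  60.  53.] mean [538. 337.  60.] ztop 62 box [546. 357.] [92. 89.] 72.0
engraver 0.82 [166. 219.  34.  18.] mean [543. 347. 144.] ztop 181 box [544. 356.] [24. 24.] 37.3
jig 0.65 [253. 192.  71.  70.] mean [618. 195.  25.] ztop 30 box [622. 198.] [ 99. 110.] 20.5
red_paint 0.75 [308. 138.  14.  20.] mean [738.  74.  50.] ztop 76 box [746.  75.] [17. 15.] 1.5
white_paint 0.68 [354. 141.  
[... 1639 characters left out ...]
] [86. 87.] 38.1
{'clock': 1.2, 'qpos': array([-1.34179774,  0.6283827 ,  0.03846495,  1.51737573, -0.02698749,
        0.99630025, -0.01999517]), 'qd': array([-0.00040382,  0.0013294 ,  0.0012545 , -0.00144463,  0.00214274,
        0.00169222,  0.00095909]), 'tau': array([-4.45507321e-04, -5.63271832e+01,  1.22561540e+00, -1.93783504e+01,
        1.08887313e-02,  1.67952745e-03, -5.99618062e-06]), 'eef_pos': array([188.8210619 , 621.99975116, 231.33178586]), 'tool_rot': array([ 3.14154235e+00, -4.85668041e-05,  2.84680960e+00]), 'force': array([-0.6397275 , -0.12801993, -0.08464731]), 'torque': array([ 0.01002345, -0.04011625,  0.03289388]), 'gripper_force': 0.0, 'width': 85.07386650856563}
```

View pics/top.png

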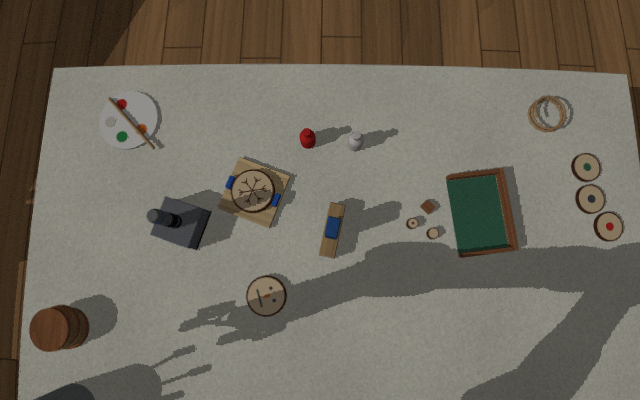

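View pics/scene.png

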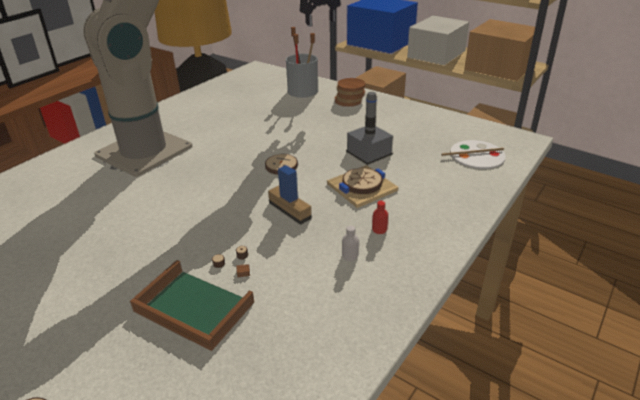

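The top picture shows the sweeper (332,230), the offcuts (412–433, 207–234) in front of the bay (484,212) with its open side to the left, the jig at (253,192), and the dock with the engraver at (181,222). The scene view agrees.

```bash
cat > go.py <<'E'
import sys
from h import *
# usage: go.py x y z roll pitch yaw(deg)  -> fractions in tool axes
a=list(map(float,sys.argv[1:7])); s=ctrl.read_state()
M=R.from_euler("xyz",s["tool_rot"]); T=R.from_euler("xyz",a[3:],degrees=True)
print("t",np.round(M.inv().apply(np.array(a[:3])-s["eef_pos"])/300,4),"w",np.round((M.inv()*T).as_rotvec()/(np.pi/2),4),
 "pos",np.round(s["eef_pos"],1),"rot",np.round(np.degrees(s["tool_rot"]),1),"q",np.round(s["qpos"],2),"clk",round(s["clock"],2),"w",round(s["width"],1),"F",np.round(s["force"],1))
E
python3 go.py 362 320 231 180 0 169; python3 go.py 536 18 231 180 0 169
```

```text
t [-0.8448 -0.7955  0.001 ] w [ 0.     -0.     -0.0654] pos [188.8 622.  231.3] rot [180.   -0.  163.1] q [-1.34  0.63  0.04  1.52 -0.03  1.   -0.02] clk 1.2 w 85.1 F [-0.6 -0.1 -0.1]
t [-1.6923e+00 -1.5903e+00  9.0000e-04] w [ 0.     -0.     -0.0654] pos [188.8 622.  231.3] rot [180.   -0.  163.1] q [-1.34  0.63  0.04  1.52 -0.03  1.   -0.02] clk 1.2 w 85.1 F [-0.6 -0.1 -0.1]
```

Request:
jog_arm(plan=[{"tx": -0.845, "ty": -0.795, "tz": 0, "wz": -0.065, "claw": 0}, {"tx": -0.845, "ty": -0.795, "tz": 0, "wz": -0.065, "claw": 0}, {"tx": -0.845, "ty": -0.795, "tz": 0, "wz": -0.065, "claw": 0}, {"tx": -0.845, "ty": -0.795, "tz": 0, "wz": -0.065, "claw": 0}, {"tx": -0.845, "ty": -0.795, "tz": 0, "wz": -0.065, "claw": 0}, {"tx": -0.845, "ty": -0.795, "tz": 0, "wz": -0.065, "claw": 0}, {"tx": -0.845, "ty": -0.795, "tz": 0, "wz": -0.065, "claw": 0}, {"tx": -0.845, "ty": -0.795, "tz": 0, "wz": -0.065, "claw": 0}, {"tx": -0.845, "ty": -0.795, "tz": 0, "wz": -0.065, "claw": 0}, {"tx": -0.845, "ty": -0.795, "tz": 0, "wz": -0.065, "claw": 0}])

```text
invalid input at $.plan[0]: expected keys tx, ty, tz, wx, wy, wz, claw
```

```bash
python3 go.py 536 18 231 180 0 169
```

```text
t [-1.6923e+00 -1.5903e+00  9.0000e-04] w [ 0.     -0.     -0.0654] pos [188.8 622.  231.3] rot [180.   -0.  163.1] q [-1.34  0.63  0.04  1.52 -0.03  1.   -0.02] clk 1.2 w 85.1 F [-0.6 -0.1 -0.1]
```

Request:
jog_arm(plan=[{"tx": -0.845, "ty": -0.795, "tz": 0, "wx": 0, "wy": 0, "wz": -0.065, "claw": 0}, {"tx": -0.845, "ty": -0.795, "tz": 0, "wx": 0, "wy": 0, "wz": -0.065, "claw": 0}, {"tx": -0.845, "ty": -0.795, "tz": 0, "wx": 0, "wy": 0, "wz": -0.065, "claw": 0}, {"tx": -0.845, "ty": -0.795, "tz": 0, "wx": 0, "wy": 0, "wz": -0.065, "claw": 0}, {"tx": -0.845, "ty": -0.795, "tz": 0, "wx": 0, "wy": 0, "wz": -0.065, "claw": 0}, {"tx": -0.845, "ty": -0.795, "tz": 0, "wx": 0, "wy": 0, "wz": -0.065, "claw": 0}, {"tx": -0.845, "ty": -0.795, "tz": 0, "wx": 0, "wy": 0, "wz": -0.065, "claw": 0}, {"tx": -0.845, "ty": -0.795, "tz": 0, "wx": 0, "wy": 0, "wz": -0.065, "claw": 0}, {"tx": -0.845, "ty": -0.795, "tz": 0, "wx": 0, "wy": 0, "wz": -0.065, "claw": 0}, {"tx": -0.845, "ty": -0.795, "tz": 0, "wx": 0, "wy": 0, "wz": -0.065, "claw": 0}])

```text
clock: 2.2
eef_pos: [361.6, 321.4, 231.4]
tool_rot: [3.141, -0.0, 2.951]
force: [-1.1, -0.4, 0.5]
width: 85.7
gripper_force: 0.0
```

```bash
python3 go.py 536 18 180 180 0 169
```

```text
t [-0.763  -0.8827  0.1703] w [ 0.0007 -0.0002  0.0006] pos [361.6 321.4 231.4] rot [179.9  -0.  169.1] q [-0.8   0.39  0.02  1.97 -0.01  0.78  0.61] clk 2.2 w 85.7 F [-1.1 -0.4  0.5]
```

Request:
jog_arm(plan=[{"tx": -0.763, "ty": -0.883, "tz": 0.17, "wx": 0, "wy": 0, "wz": 0, "claw": 0}, {"tx": -0.763, "ty": -0.883, "tz": 0.17, "wx": 0, "wy": 0, "wz": 0, "claw": 0}, {"tx": -0.763, "ty": -0.883, "tz": 0.17, "wx": 0, "wy": 0, "wz": 0, "claw": 0}, {"tx": -0.763, "ty": -0.883, "tz": 0.17, "wx": 0, "wy": 0, "wz": 0, "claw": 0}, {"tx": -0.763, "ty": -0.883, "tz": 0.17, "wx": 0, "wy": 0, "wz": 0, "claw": 0}, {"tx": -0.763, "ty": -0.883, "tz": 0.17, "wx": 0, "wy": 0, "wz": 0, "claw": 0}, {"tx": -0.763, "ty": -0.883, "tz": 0.17, "wx": 0, "wy": 0, "wz": 0, "claw": 0}, {"tx": -0.763, "ty": -0.883, "tz": 0.17, "wx": 0, "wy": 0, "wz": 0, "claw": 0}, {"tx": -0.763, "ty": -0.883, "tz": 0.17, "wx": 0, "wy": 0, "wz": 0, "claw": 0}, {"tx": -0.763, "ty": -0.883, "tz": 0.17, "wx": 0, "wy": 0, "wz": 0, "claw": 0}])

```text
clock: 3.2
eef_pos: [535.6, 19.1, 180.1]
tool_rot: [3.14, -0.001, 2.952]
force: [0.2, 1.3, -0.5]
width: 85.2
gripper_force: 0.0
```

```bash
python3 - <<'E'
from h import *
p=shot("wrist"); cv2.imwrite("pics/w1.png",p["img"][:,:,::-1])
c=cloud(p)
for lo,hi in [(105,122),(34,42)]:
    k=c[(c[:,2]>lo)&(c[:,2]<hi)&(np.hypot(c[:,0]-536,c[:,1]-18)<75)]
    b=cv2.minAreaRect(k[:,:2].astype(np.float32)); print(lo,len(k),b,np.median(k[:,2]))
E
python3 go.py 536 18 66 180 0 169
```

```text
105 1803 ((534.7005615234375, 17.08141326904297), (26.058135986328125, 39.67890548706055), 79.24774932861328) 115.8076522347378
34 1909 ((534.6195068359375, 17.052549362182617), (36.09251403808594, 118.68952178955078), 78.5854263305664) 38.803812269754076
t [-0.0028 -0.0043  0.3809] w [ 0.0008 -0.0006  0.0022] pos [535.5  19.3 180.3] rot [ 1.799e+02 -1.000e-01  1.692e+02] q [-0.11  0.53  0.04  1.89 -0.03  0.72  1.32] clk 3.25 w 85.4 F [-0.4  0.8 -0.3]
```

View pics/w1.png

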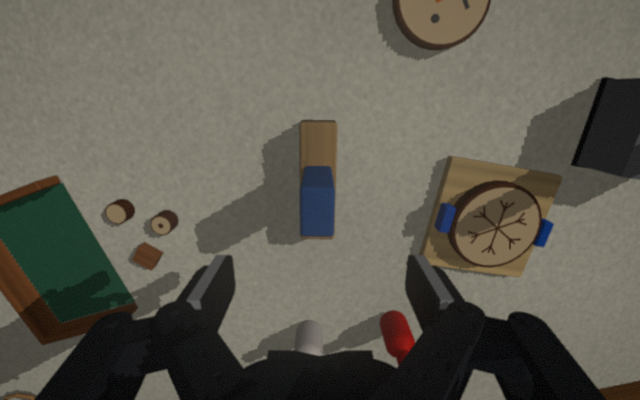

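The wrist view shows the blue grip at (318,200), between the open fingers. I'm descending and gripping.

Request:
jog_arm(plan=[{"tx": 0.001, "ty": -0.008, "tz": 0.15, "wx": 0, "wy": 0, "wz": 0, "claw": 0}, {"tx": 0.001, "ty": -0.008, "tz": 0.3, "wx": 0, "wy": 0, "wz": 0, "claw": 0}, {"tx": 0.001, "ty": -0.008, "tz": 0.38, "wx": 0, "wy": 0, "wz": 0, "claw": 0}, {"tx": 0.001, "ty": -0.008, "tz": 0.38, "wx": 0, "wy": 0, "wz": 0, "claw": 0}, {"tx": 0.001, "ty": -0.008, "tz": 0.38, "wx": 0, "wy": 0, "wz": 0, "claw": 1}, {"tx": 0.001, "ty": -0.008, "tz": 0.38, "wx": 0, "wy": 0, "wz": 0, "claw": 1}, {"tx": 0.001, "ty": -0.008, "tz": 0.38, "wx": 0, "wy": 0, "wz": 0, "claw": 1}, {"tx": 0.001, "ty": -0.008, "tz": 0.38, "wx": 0, "wy": 0, "wz": 0, "claw": 1}, {"tx": 0.001, "ty": -0.008, "tz": 0.38, "wx": 0, "wy": 0, "wz": 0, "claw": 1}, {"tx": 0.001, "ty": -0.008, "tz": 0.38, "wx": 0, "wy": 0, "wz": 0, "claw": 1}, {"tx": 0.001, "ty": -0.008, "tz": 0.38, "wx": 0, "wy": 0, "wz": 0, "claw": 1}, {"tx": 0.001, "ty": -0.008, "tz": 0.38, "wx": 0, "wy": 0, "wz": 0, "claw": 1}])

```text
clock: 4.45
eef_pos: [536.2, 14.2, 67.6]
tool_rot: [3.141, 0.002, 2.949]
force: [-0.6, -0.0, 8.3]
width: 25.4
gripper_force: 62.3
```

```bash
python3 go.py 552.7 -111.7 66 180 0 187.3
```

```text
t [-0.1344 -0.4013  0.0051] w [ 0.0003  0.0014 -0.2037] pos [536.2  14.2  67.6] rot [1.80e+02 1.00e-01 1.69e+02] q [-0.09  0.71  0.02  1.97 -0.04  0.46  1.33] clk 4.45 w 25.4 F [-0.6 -0.   8.3]
```

Request:
jog_arm(plan=[{"tx": 0, "ty": 0, "tz": -0.03, "wx": 0, "wy": 0, "wz": 0, "claw": 1}, {"tx": -0.03, "ty": -0.08, "tz": -0.03, "wx": 0, "wy": 0, "wz": -0.05, "claw": 1}, {"tx": -0.06, "ty": -0.16, "tz": -0.03, "wx": 0, "wy": 0, "wz": -0.1, "claw": 1}, {"tx": -0.09, "ty": -0.26, "tz": -0.03, "wx": 0, "wy": 0, "wz": -0.15, "claw": 1}, {"tx": -0.12, "ty": -0.35, "tz": -0.03, "wx": 0, "wy": 0, "wz": -0.2, "claw": 1}, {"tx": -0.134, "ty": -0.4, "tz": -0.03, "wx": 0, "wy": 0, "wz": -0.204, "claw": 1}, {"tx": -0.134, "ty": -0.4, "tz": -0.015, "wx": 0, "wy": 0, "wz": -0.204, "claw": 1}, {"tx": -0.134, "ty": -0.4, "tz": -0.003, "wx": 0, "wy": 0, "wz": -0.204, "claw": 1}, {"tx": -0.134, "ty": -0.4, "tz": -0.003, "wx": 0, "wy": 0, "wz": -0.204, "claw": 1}])

```text
clock: 5.35
eef_pos: [551.5, -110.4, 67.4]
tool_rot: [3.141, -0.0, -3.013]
force: [-1.6, -1.4, 2.4]
width: 25.4
gripper_force: 62.0
```

```bash
python3 - <<'E'
from h import *
for n in ["top","wrist"]:
    p=shot(n); cv2.imwrite(f"pics/b_{n}.png",p["img"][:,:,::-1])
    c=cloud(p)
    for nm,x,y in [("disc",531,-210),("block",592,-200),("branch",556,-165)]:
        k=c[(c[:,2]>9)&(c[:,2]<24)&(np.hypot(c[:,0]-x,c[:,1]-y)<22)]
        if len(k)>8: print(n,nm,len(k),np.round(cv2.minAreaRect(k[:,:2].astype(np.float32))[0],1))
    k=c[(c[:,2]>25)&(c[:,2]<33)&(np.abs(c[:,0]-580)<115)&(np.abs(c[:,1]+325)<80)]
    if len(k)>50: print("bay",cv2.minAreaRect(k[:,:2].astype(np.float32)))
E
python3 go.py 572.4 -265 67 180 0 187.3
```

```text
bay ((625.6784057617188, -376.4534912109375), (131.0221405029297, 44.162803649902344), 25.73271942138672)
wrist disc 1265 [ 531.  -210.9]
wrist block 1052 [ 591.8 -201.8]
wrist branch 1060 [ 553.4 -164.3]
bay ((577.8016357421875, -311.8175964355469), (190.17796325683594, 107.97357177734375), 7.057145118713379)
t [-0.0026 -0.52    0.0013] w [ 0.0001 -0.0003  0.0011] pos [ 551.5 -110.4   67.4] rot [ 180.    -0.  -172.6] q [ 0.2   0.74 -0.09  1.89  0.12  0.52  1.74] clk 5.45 w 25.2 F [-1.9 -1.1  2. ]
```

View pics/b_wrist.png

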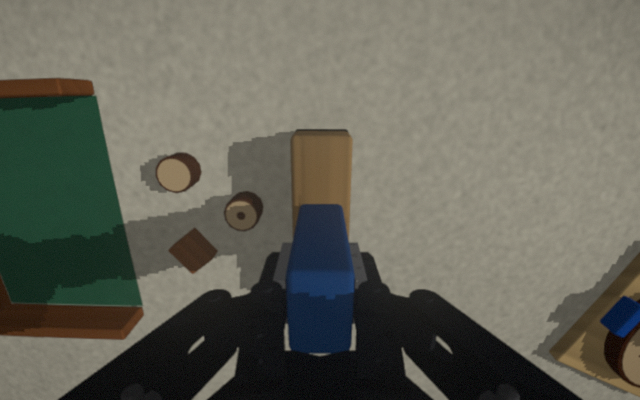

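The sweeper is gripped square in front of the disc (177,172), branch (243,212) and block (192,250). I'm sweeping towards the bay on the left.

Request:
jog_arm(plan=[{"tx": 0, "ty": -0.03, "tz": 0, "wx": 0, "wy": 0, "wz": 0, "claw": 1}, {"tx": 0, "ty": -0.08, "tz": 0, "wx": 0, "wy": 0, "wz": 0, "claw": 1}, {"tx": 0, "ty": -0.13, "tz": 0, "wx": 0, "wy": 0, "wz": 0, "claw": 1}, {"tx": 0, "ty": -0.18, "tz": 0, "wx": 0, "wy": 0, "wz": 0, "claw": 1}, {"tx": 0, "ty": -0.23, "tz": 0, "wx": 0, "wy": 0, "wz": 0, "claw": 1}, {"tx": -0.001, "ty": -0.28, "tz": 0, "wx": 0, "wy": 0, "wz": 0, "claw": 1}, {"tx": -0.001, "ty": -0.33, "tz": 0, "wx": 0, "wy": 0, "wz": 0, "claw": 1}, {"tx": -0.001, "ty": -0.38, "tz": 0, "wx": 0, "wy": 0, "wz": 0, "claw": 1}, {"tx": -0.002, "ty": -0.43, "tz": 0, "wx": 0, "wy": 0, "wz": 0, "claw": 1}, {"tx": -0.002, "ty": -0.48, "tz": 0, "wx": 0, "wy": 0, "wz": 0, "claw": 1}, {"tx": -0.002, "ty": -0.52, "tz": 0, "wx": 0, "wy": 0, "wz": 0, "claw": 1}, {"tx": -0.002, "ty": -0.53, "tz": 0, "wx": 0, "wy": 0, "wz": 0, "claw": 1}])

```text
clock: 6.65
eef_pos: [572.5, -271.8, 67.4]
tool_rot: [-3.141, 0.0, -3.016]
force: [-0.9, 4.3, 11.0]
width: 25.4
gripper_force: 63.4
```

```bash
python3 - <<'E'
from h import *
p=shot("wrist"); cv2.imwrite("pics/c_wrist.png",p["img"][:,:,::-1])
E
python3 go.py 572.4 -265 67 180 0 187.3
```

```text
t [-0.0026  0.0229  0.0011] w [-0.0008  0.0003 -0.0014] pos [ 572.5 -271.9   67.3] rot [-179.9    0.  -172.8] q [ 0.47  0.81 -0.12  1.69  0.15  0.65  1.96] clk 6.7 w 25.2 F [-0.5  1.   4.8]
```

View pics/c_wrist.png

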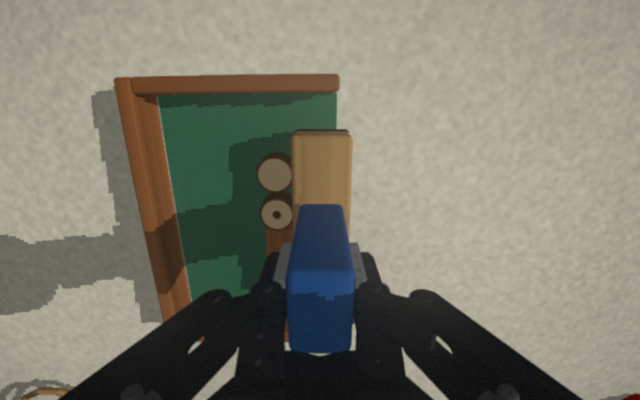

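The disc (275,172), branch (276,212) and block (278,240) all lie along the sweeper face, well inside the bay. I'm backing off slightly and releasing.

Request:
jog_arm(plan=[{"tx": 0, "ty": 0.02, "tz": 0, "wx": 0, "wy": 0, "wz": 0, "claw": 1}, {"tx": 0, "ty": 0.04, "tz": 0, "wx": 0, "wy": 0, "wz": 0, "claw": 1}, {"tx": 0, "ty": 0.04, "tz": 0, "wx": 0, "wy": 0, "wz": 0, "claw": 1}, {"tx": 0, "ty": 0.04, "tz": 0, "wx": 0, "wy": 0, "wz": 0, "claw": 0}, {"tx": 0, "ty": 0.04, "tz": 0, "wx": 0, "wy": 0, "wz": 0, "claw": 0}, {"tx": 0, "ty": 0.04, "tz": 0, "wx": 0, "wy": 0, "wz": 0, "claw": 0}, {"tx": 0, "ty": 0.04, "tz": 0, "wx": 0, "wy": 0, "wz": 0, "claw": 0}, {"tx": 0, "ty": 0.04, "tz": 0, "wx": 0, "wy": 0, "wz": 0, "claw": 0}, {"tx": 0, "ty": 0.04, "tz": -0.1, "wx": 0, "wy": 0, "wz": 0, "claw": 0}, {"tx": 0, "ty": 0.04, "tz": -0.25, "wx": 0, "wy": 0, "wz": 0, "claw": 0}, {"tx": 0, "ty": 0.04, "tz": -0.4, "wx": 0, "wy": 0, "wz": 0, "claw": 0}, {"tx": 0, "ty": 0.04, "tz": -0.55, "wx": 0, "wy": 0, "wz": 0, "claw": 0}])

```text
clock: 7.9
eef_pos: [570.7, -257.0, 233.8]
tool_rot: [3.141, -0.0, -3.014]
force: [1.5, -0.6, -0.2]
width: 85.5
gripper_force: 0.0
```

```bash
python3 - <<'E'
from h import *
p=shot("wrist"); cv2.imwrite("pics/d_wrist.png",p["img"][:,:,::-1])
c=cloud(p)
k=c[(c[:,2]>25)&(c[:,2]<34)&(np.abs(c[:,0]-580)<115)&(np.abs(c[:,1]+325)<80)]
b=cv2.minAreaRect(k[:,:2].astype(np.float32)); print(b)
k=c[(c[:,2]>105)&(c[:,2]<122)&(np.hypot(c[:,0]-572,c[:,1]+260)<75)]
print(cv2.minAreaRect(k[:,:2].astype(np.float32)),np.median(k[:,2]))
ex=np.array([np.sin(np.radians(7.2)),-np.cos(np.radians(7.2))]); ey=np.array([-ex[1],ex[0]]); O=np.array([579.4,-320])
k=c[(c[:,2]>9)&(c[:,2]<22)]; r=(k[:,:2]-O); x=r@ex;y=r@ey
m=(x>-60)&(x<50)&(abs(y)<80); q=np.c_[x,y][m]; print(len(q),np.round(q.min(0)),np.round(q.max(0)))
E
python3 go.py 546 -20 232 180 0 163
python3 go.py 560 100 232 180 0 143
```

```text
((578.6766357421875, -315.02783203125), (189.76004028320312, 149.58950805664062), 7.249766826629639)
((568.86572265625, -257.4603576660156), (39.02750015258789, 25.772022247314453), 7.767868995666504) 115.87428245739805
1090 [-47. -61.] [-6. 34.]
t [-0.0049  0.8015  0.0287] w [-0.0024  0.0081  0.2701] pos [ 575.  -258.6  242.1] rot [-179.6    0.7 -172.7] q [ 0.47  0.58 -0.16  1.57  0.1   0.98  1.98] clk 7.95 w 85.4 F [ 2.4 -1.3  5.8]
t [-0.1021  1.1923  0.0274] w [-0.001   0.0085  0.4923] pos [ 575.  -258.6  242.1] rot [-179.6    0.7 -172.7] q [ 0.47  0.58 -0.16  1.57  0.1   0.98  1.98] clk 7.95 w 85.4 F [ 2.4 -1.3  5.8]
```

View pics/d_wrist.png

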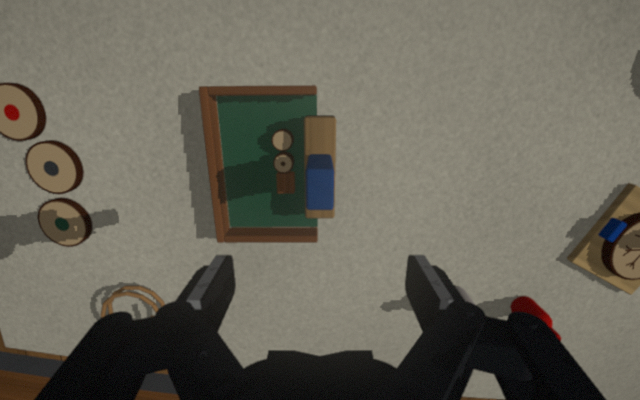

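All three offcuts sit in the bay around (283,140–185), and the sweeper stands free at (320,170). Next is the engraver.

Request:
jog_arm(plan=[{"tx": -0.05, "ty": 1.0, "tz": 0, "wx": 0, "wy": 0, "wz": 0.38, "claw": 0}, {"tx": -0.05, "ty": 1.0, "tz": 0, "wx": 0, "wy": 0, "wz": 0.38, "claw": 0}, {"tx": -0.05, "ty": 1.0, "tz": 0, "wx": 0, "wy": 0, "wz": 0.38, "claw": 0}, {"tx": -0.05, "ty": 1.0, "tz": 0, "wx": 0, "wy": 0, "wz": 0.38, "claw": 0}, {"tx": -0.05, "ty": 1.0, "tz": 0, "wx": 0, "wy": 0, "wz": 0.38, "claw": 0}, {"tx": -0.05, "ty": 1.0, "tz": 0, "wx": 0, "wy": 0, "wz": 0.38, "claw": 0}, {"tx": -0.05, "ty": 1.0, "tz": 0, "wx": 0, "wy": 0, "wz": 0.38, "claw": 0}, {"tx": -0.05, "ty": 1.0, "tz": 0, "wx": 0, "wy": 0, "wz": 0.38, "claw": 0}])

```text
clock: 8.75
eef_pos: [547.5, 44.1, 232.1]
tool_rot: [3.141, -0.0, 2.676]
force: [0.3, -1.1, -1.2]
width: 85.3
gripper_force: 0.0
```

```bash
python3 go.py 540 300 245 180 0 123
```

```text
t [ 0.4048  0.7513 -0.0429] w [ 0.000e+00 -2.000e-04  3.372e-01] pos [547.5  44.1 232.1] rot [180.   -0.  153.4] q [-0.13  0.48 -0.01  1.8   0.    0.86  0.97] clk 8.75 w 85.3 F [ 0.3 -1.1 -1.2]
```

Request:
jog_arm(plan=[{"tx": 0.405, "ty": 0.75, "tz": -0.05, "wx": 0, "wy": 0, "wz": 0.337, "claw": 0}, {"tx": 0.405, "ty": 0.75, "tz": -0.05, "wx": 0, "wy": 0, "wz": 0.337, "claw": 0}, {"tx": 0.405, "ty": 0.75, "tz": -0.05, "wx": 0, "wy": 0, "wz": 0.337, "claw": 0}, {"tx": 0.405, "ty": 0.75, "tz": -0.05, "wx": 0, "wy": 0, "wz": 0.337, "claw": 0}, {"tx": 0.405, "ty": 0.75, "tz": -0.05, "wx": 0, "wy": 0, "wz": 0.337, "claw": 0}, {"tx": 0.405, "ty": 0.75, "tz": -0.05, "wx": 0, "wy": 0, "wz": 0.337, "claw": 0}, {"tx": 0.405, "ty": 0.75, "tz": -0.05, "wx": 0, "wy": 0, "wz": 0.337, "claw": 0}, {"tx": 0.405, "ty": 0.75, "tz": -0.05, "wx": 0, "wy": 0, "wz": 0.337, "claw": 0}])

```text
clock: 9.55
eef_pos: [542.1, 294.6, 246.9]
tool_rot: [-3.14, 0.002, 2.139]
force: [0.4, -0.5, 0.7]
width: 85.5
gripper_force: 0.0
```

```bash
python3 - <<'E'
from h import *
p=shot("wrist"); cv2.imwrite("pics/e_wrist.png",p["img"][:,:,::-1])
c=cloud(p)
for z0,z1,x,y,r in [(172,190,546,357,40),(100,168,546,357,40),(55,65,546,357,75),(20,34,622,197,65)]:
    k=c[(c[:,2]>z0)&(c[:,2]<z1)&(np.hypot(c[:,0]-x,c[:,1]-y)<r)]
    if len(k)>8: print(z0,len(k),cv2.minAreaRect(k[:,:2].astype(np.float32)),np.percentile(k[:,2],50))
for t in ["engraver","jig"]:
    for r in ctrl.trace(p,t)[:1]:
        k=cloud(p,r["pixels"]); print(t,r["score"],r["extent"],np.median(k,0))
E
python3 go.py 546 356 240 180 0 123
```

```text
172 1178 ((545.7822875976562, 357.0794982910156), (27.549510955810547, 27.44219398498535), 33.86155319213867) 180.57246154075324
100 368 ((538.681396484375, 359.06353759765625), (29.578094482421875, 15.016688346862793), 73.1264877319336) 138.38170933913332
55 5488 ((545.9127807617188, 357.063720703125), (90.77326965332031, 90.72298431396484), 72.131103515625) 60.96185180326805
20 4209 ((622.3258666992188, 198.64666748046875), (100.14218139648438, 114.23460388183594), 18.632368087768555) 29.030609639746615
engraver 0.56 [364.7, 136.8, 48.8, 47.5] [539.69248059 358.0405878  179.26893314]
jig 0.7 [331.5, 247.1, 127.4, 111.6] [613.37002064 208.61102421  27.44909887]
t [0.1645 0.1208 0.0239] w [-0.0003  0.0007 -0.005 ] pos [542.  294.9 247.2] rot [-1.800e+02  1.000e-01  1.226e+02] q [-0.63  0.57  0.13  1.6  -0.08  0.98  0.1 ] clk 9.7 w 85.1 F [0.2 0.4 0.3]
```

View pics/e_wrist.png

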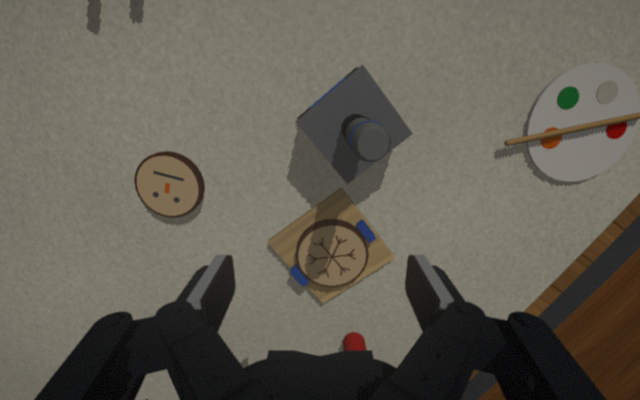

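The wrist view shows the pen upright in its dock at (366,137) and the jig slice at (333,254). I'm centring over the pen.

```bash
python3 go.py 545.9 357.1 245 180 0 122.6
```

```text
t [0.1678 0.1225 0.0072] w [-0.0003  0.0007 -0.0005] pos [542.  294.9 247.2] rot [-1.800e+02  1.000e-01  1.226e+02] q [-0.63  0.57  0.13  1.6  -0.08  0.98  0.1 ] clk 9.7 w 85.1 F [0.2 0.4 0.3]
```

Request:
jog_arm(plan=[{"tx": 0.08, "ty": 0.06, "tz": 0, "wx": 0, "wy": 0, "wz": 0, "claw": 0}, {"tx": 0.168, "ty": 0.122, "tz": 0, "wx": 0, "wy": 0, "wz": 0, "claw": 0}, {"tx": 0.168, "ty": 0.122, "tz": 0, "wx": 0, "wy": 0, "wz": 0, "claw": 0}, {"tx": 0.168, "ty": 0.122, "tz": 0, "wx": 0, "wy": 0, "wz": 0, "claw": 0}, {"tx": 0.168, "ty": 0.122, "tz": 0, "wx": 0, "wy": 0, "wz": 0, "claw": 0}])

```text
clock: 10.2
eef_pos: [545.2, 357.8, 247.2]
tool_rot: [-3.141, 0.001, 2.14]
force: [0.2, 0.2, -0.5]
width: 85.9
gripper_force: 0.0
```

```bash
python3 go.py 545.9 357.1 120 180 0 122.6
```

```text
t [-0.0025  0.001   0.424 ] w [-0.0004  0.0008  0.0004] pos [545.2 357.8 247.2] rot [-1.800e+02  1.000e-01  1.226e+02] q [-0.7   0.62  0.13  1.49 -0.09  1.03  0.02] clk 10.2 w 85.9 F [ 0.2  0.2 -0.5]
```

Request:
jog_arm(plan=[{"tx": -0.002, "ty": 0.001, "tz": 0.15, "wx": 0, "wy": 0, "wz": 0, "claw": 0}, {"tx": -0.002, "ty": 0.001, "tz": 0.3, "wx": 0, "wy": 0, "wz": 0, "claw": 0}, {"tx": -0.002, "ty": 0.001, "tz": 0.38, "wx": 0, "wy": 0, "wz": 0, "claw": 0}, {"tx": -0.002, "ty": 0.001, "tz": 0.424, "wx": 0, "wy": 0, "wz": 0, "claw": 0}, {"tx": -0.002, "ty": 0.001, "tz": 0.424, "wx": 0, "wy": 0, "wz": 0, "claw": 0}, {"tx": -0.002, "ty": 0.001, "tz": 0.424, "wx": 0, "wy": 0, "wz": 0, "claw": 1}, {"tx": -0.002, "ty": 0.001, "tz": 0.424, "wx": 0, "wy": 0, "wz": 0, "claw": 1}, {"tx": -0.002, "ty": 0.001, "tz": 0.424, "wx": 0, "wy": 0, "wz": 0, "claw": 1}, {"tx": -0.002, "ty": 0.001, "tz": 0.424, "wx": 0, "wy": 0, "wz": 0, "claw": 1}, {"tx": -0.002, "ty": 0.001, "tz": 0.424, "wx": 0, "wy": 0, "wz": 0, "claw": 1}, {"tx": -0.002, "ty": 0.001, "tz": 0.424, "wx": 0, "wy": 0, "wz": 0, "claw": 1}, {"tx": -0.002, "ty": 0.001, "tz": 0.424, "wx": 0, "wy": 0, "wz": 0, "claw": 1}])

```text
clock: 11.4
eef_pos: [545.2, 359.8, 121.3]
tool_rot: [3.141, -0.0, 2.143]
force: [-2.0, -1.5, 5.8]
width: 27.3
gripper_force: 58.5
```

```bash
python3 go.py 545.9 357.1 220 180 0 122.6
```

```text
t [-0.0088 -0.0028 -0.329 ] w [ 0.0004 -0.0001  0.0021] pos [545.2 359.8 121.3] rot [180.   -0.  122.8] q [-0.69  0.76  0.11  1.61 -0.1   0.78  0.04] clk 11.4 w 27.3 F [-2.  -1.5  5.8]
```

Request:
jog_arm(plan=[{"tx": 0, "ty": 0, "tz": -0.03, "wx": 0, "wy": 0, "wz": 0, "claw": 1}, {"tx": 0, "ty": 0, "tz": -0.08, "wx": 0, "wy": 0, "wz": 0, "claw": 1}, {"tx": 0, "ty": 0, "tz": -0.14, "wx": 0, "wy": 0, "wz": 0, "claw": 1}, {"tx": 0, "ty": 0, "tz": -0.2, "wx": 0, "wy": 0, "wz": 0, "claw": 1}, {"tx": 0, "ty": 0, "tz": -0.27, "wx": 0, "wy": 0, "wz": 0, "claw": 1}, {"tx": 0, "ty": 0, "tz": -0.34, "wx": 0, "wy": 0, "wz": 0, "claw": 1}, {"tx": 0, "ty": 0, "tz": -0.4, "wx": 0, "wy": 0, "wz": 0, "claw": 1}, {"tx": 0, "ty": 0, "tz": -0.4, "wx": 0, "wy": 0, "wz": 0, "claw": 1}])

```text
clock: 12.2
eef_pos: [546.9, 360.8, 243.9]
tool_rot: [3.135, -0.0, 2.143]
force: [0.7, 0.1, -1.4]
width: 27.2
gripper_force: 59.1
```

```bash
python3 - <<'E'
from h import *
s=ctrl.read_state(); M=R.from_euler("xyz",s["tool_rot"])
for n in ["scene","top"]:
    p=shot(n)
    if n=="scene": cv2.imwrite("pics/f.png",cv2.resize(p["img"][60:220,280:520,::-1],None,fx=3,fy=3))
    for r in ctrl.trace(p,"engraver")[:1]:
        c=cloud(p,r["pixels"]); t=M.inv().apply(c-s["eef_pos"]); t=t[(np.hypot(t[:,0],t[:,1])<35)]
        print(n,r["score"],r["extent"],len(t),"tool z range",np.percentile(t[:,2],[2,50,98]))
        for a,b in [(0,30),(30,60),(60,85),(85,115)]:
            k=t[(t[:,2]>a)&(t[:,2]<b)]
            if len(k): print(a,len(k),np.round(k.mean(0),1))
E
python3 go.py 547 175 260 180 0 107.7
```

```text
scene 0.56 [372.8, 77.8, 11.7, 60.7] 578 tool z range [-57.78382263   3.83653799  88.19876605]
0 124 [-13.3   1.   15.2]
30 107 [-14.1   0.6  45.2]
60 55 [-10.1   0.4  73.9]
85 18 [-8.4  0.3 91.9]
top 0.6 [143.1, 210.6, 46.1, 24.0] 469 tool z range [-55.62839362   8.35377335  85.17045564]
0 111 [-12.5 -10.1  16.3]
30 111 [-10.8 -11.9  45. ]
60 25 [ -9.5 -11.8  72.9]
85 9 [-5.8 -8.9 92.7]
t [-0.5213 -0.3257 -0.0694] w [-0.0013  0.0002  0.1677] pos [544.4 359.4 239. ] rot [-179.9   -0.   122.8] q [-0.7   0.63  0.13  1.5  -0.09  1.02  0.02] clk 12.4 w 27.7 F [ 0.1  0.5 -1.4]
```

View pics/f.png

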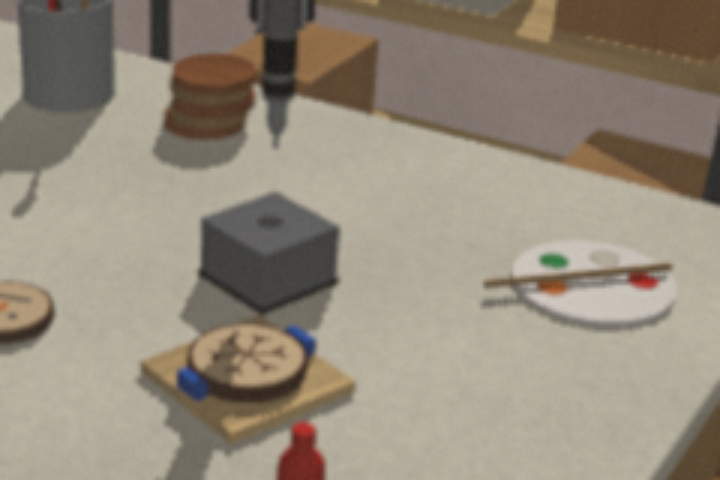

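The pen is clear of its dock and held straight (tip at crop (277,143)). I'm moving to a hover above the slice and leaning it there.

```bash
python3 go.py 547.5 174.7 220 135 0 107.7
```

```text
t [-0.523  -0.3246  0.064 ] w [-0.4983 -0.0657  0.1591] pos [544.4 359.4 239. ] rot [-179.9   -0.   122.8] q [-0.7   0.63  0.13  1.5  -0.09  1.02  0.02] clk 12.4 w 27.7 F [ 0.1  0.5 -1.4]
```

Request:
jog_arm(plan=[{"tx": -0.06, "ty": -0.04, "tz": 0, "wx": 0, "wy": 0, "wz": 0, "claw": 1}, {"tx": -0.12, "ty": -0.08, "tz": 0, "wx": -0.05, "wy": 0, "wz": 0.02, "claw": 1}, {"tx": -0.18, "ty": -0.12, "tz": 0, "wx": -0.1, "wy": -0.01, "wz": 0.04, "claw": 1}, {"tx": -0.24, "ty": -0.16, "tz": 0, "wx": -0.16, "wy": -0.02, "wz": 0.06, "claw": 1}, {"tx": -0.3, "ty": -0.2, "tz": 0, "wx": -0.22, "wy": -0.03, "wz": 0.08, "claw": 1}, {"tx": -0.36, "ty": -0.24, "tz": 0, "wx": -0.28, "wy": -0.04, "wz": 0.1, "claw": 1}, {"tx": -0.42, "ty": -0.28, "tz": 0.02, "wx": -0.34, "wy": -0.05, "wz": 0.12, "claw": 1}, {"tx": -0.48, "ty": -0.3, "tz": 0.04, "wx": -0.4, "wy": -0.06, "wz": 0.14, "claw": 1}, {"tx": -0.523, "ty": -0.325, "tz": 0.06, "wx": -0.46, "wy": -0.066, "wz": 0.15, "claw": 1}, {"tx": -0.523, "ty": -0.325, "tz": 0.064, "wx": -0.498, "wy": -0.066, "wz": 0.159, "claw": 1}, {"tx": -0.523, "ty": -0.325, "tz": 0.064, "wx": -0.498, "wy": -0.066, "wz": 0.159, "claw": 1}, {"tx": -0.523, "ty": -0.325, "tz": 0.064, "wx": -0.498, "wy": -0.066, "wz": 0.159, "claw": 1}])

```text
clock: 13.6
eef_pos: [566.8, 178.8, 304.8]
tool_rot: [2.534, 0.003, 1.883]
force: [-0.3, -0.1, -1.8]
width: 27.8
gripper_force: 61.3
```

```bash
python3 go.py 547.5 174.7 145 135 0 107.7
```

```text
t [ 0.0083 -0.3575  0.4   ] w [-1.133e-01  1.000e-04  2.800e-03] pos [566.8 178.8 304.8] rot [145.2   0.2 107.9] q [-0.93  0.31  0.72  2.17 -1.1   0.23  1.03] clk 13.6 w 27.8 F [-0.3 -0.1 -1.8]
```

The outward lean ran into the joint 5 and 6 limits. I'll identify the arm kinematics from the logged poses and choose a reachable lean direction.

```bash
cat > kin.py <<'E'
from h import *
from itertools import product
from scipy.optimize import least_squares
D=[([-1.34179774,.6283827,.03846495,1.51737573,-.02698749,.99630025,-.01999517],[188.8,622,231.3],[180,0,163.1]),
([-.8,.39,.02,1.97,-.01,.78,.61],[361.6,321.4,231.4],[179.9,0,169.1]),
([-.11,.53,.04,1.89,-.03,.72,1.32],[535.5,19.3,180.3],[179.9,-.1,169.2]),
([-.09,.71,.02,1.97,-.04,.46,1.33],[536.2,14.2,67.6],[180,.1,169]),
([.2,.74,-.09,1.89,.12,.52,1.74],[551.5,-110.4,67.4],[180,0,-172.6]),
([.47,.81,-.12,1.69,.15,.65,1.96],[572.5,-271.9,67.3],[-179.9,0,-172.8]),
([.47,.58,-.16,1.57,.1,.98,1.98],[575,-258.6,242.1],[-179.6,.7,-172.7]),
([-.13,.48,-.01,1.8,0,.86,.97],[547.5,44.1,232.1],[180,0,153.4]),
([-.63,.57,.13,1.6,-.08,.98,.1],[542,294.9,247.2],[180,.1,122.6]),
([-.69,.76,.11,1.61,-.1,.78,.04],[545.2,359.8,121.3],[180,0,122.8]),
([-.93,.31,.72,2.17,-1.1,.23,1.03],[566.8,178.8,304.8],[145.2,.2,107.9])]
def rot(a,t): return R.from_rotvec(np.array(a)*t)
def fk(q,P,S):
    d1,a1,L1,a2,L2,a3,L3=P; s1,s3,s5,s7,y0=S
    r=rot([0,0,1],s1*q[0]); p=r.apply([a1,0,d1])
    r=r*rot([0,1,0],q[1]); r=r*rot([0,0,1],s3*q[2]); p=p+r.apply([a2,0,L1])
    r=r*rot([0,1,0],q[3]); r=r*rot([0,0,1],s5*q[4]); p=p+r.apply([-a2,0,L2])
    r=r*rot([0,1,0],q[5]); r=r*rot([0,0,1],s7*q[6]+y0); p=p+r.apply([0,0,L3]) if True else p
    p=p+ (r*rot([0,0,1],-(s7*q[6]+y0))).apply([a3,0,0])
    return p,r
def fit():
    best=None
    for s3,s5,s7 in product([1,-1],repeat=3):
      for y0 in [np.pi/2,-np.pi/2]:
        S=(-1,s3,s5,s7,y0)
        def f(P):
            o=[]
            for q,p,e in D:
                pp,rr=fk(q,P,S); o+=list(pp-p)+list(200*(rr.inv()*R.from_euler("xyz",e,degrees=True)).as_rotvec())
            return o
        x=least_squares(f,[330,0,350,0,350,0,300])
        if best is None or x.cost<best[0]: best=(x.cost,x.x,S,x.fun)
    return best
LO=np.array([-3.06,-.37,-1.25,.18,-1.1,.23,-2.94]);HI=np.array([3.06,2.12,1.32,2.47,4.24,1.98,2.94])
if __name__=="__main__":
    c,P,S,f=fit(); print(c,np.round(P,1),S,np.round(np.array(f).reshape(-1,6)[[0,3,6,9,10]],1))
    tip=np.array([622.3,198.6,50]); rng=np.random.default_rng(0); q0=np.array(D[9][0])
    for tilt in (45,38):
     for az in range(0,360,30):
        a=np.radians(az); t=np.radians(tilt); up=np.array([np.cos(a)*np.sin(t),np.sin(a)*np.sin(t),np.cos(t)])
        best=None
        for k in range(6):
            st=np.clip(q0+(k>0)*rng.normal(0,.5,7),LO+.02,HI-.02)
            g=lambda q:np.r_[fk(q,P,S)[0]-(tip+111*up),200*(fk(q,P,S)[1].apply([0,0,1])+up),(q-q0)*.5]
            x=least_squares(g,st,bounds=(LO+.05,HI-.05)); e=np.linalg.norm(x.fun[:6])
            if best is None or x.cost<best[0]: best=(x.cost,e,x.x)
        print(tilt,az,round(best[0],1),round(best[1],1),np.round(best[2],2),np.round(np.degrees(fk(best[2],P,S)[1].as_euler("xyz"))))
E
python3 kin.py
```

```text
4413.246968817567 [343.5 -12.  557.2   1.9 381.1 -10.9 357.5] (-1, -1, -1, -1, 1.5707963267948966) [[-26.7   6.2  -1.1   0.   -0.    0. ]
 [ -2.2  27.9  -0.5   1.   -0.2  -2. ]
 [ 14.9  32.7   5.    0.4   1.5   0. ]
 [-16.2  17.6  -2.9  -0.5   1.1   1.2]
 [ -3.4   4.9   4.5   1.7   0.5  -1.3]]Traceback (most recent call last):
  File "kin.py", line 48, in <module>
    x=least_squares(g,st,bounds=(LO+.05,HI-.05)); e=np.linalg.norm(x.fun[:6])
    return func(*args, **kwargs)
    raise ValueError("Initial guess is outside of provided bounds")
ValueError: Initial guess is outside of provided bounds
```

```bash
sed -i 's/d1,a1,L1,a2,L2,a3,L3=P/d1,a1,L1,a2,L2,a3,L3,y1,y2,y3=P/; s/apply(\[a1,0,d1\])/apply([a1,y1,d1])/; s/apply(\[a2,0,L1\])/apply([a2,y2,L1])/; s/apply(\[-a2,0,L2\])/apply([-a2,y3,L2])/; s/0,350,0,300\]/0,350,0,300,0,0,0]/; s/st=np.clip(q0+(k>0)\*rng.normal(0,.5,7),LO+.02,HI-.02)/st=np.clip(q0+(k>0)*rng.normal(0,.5,7),LO+.06,HI-.06)/' kin.py; time python3 kin.py
```

```text
65.14727287234895 [ 3.144e+02  5.700e+00  5.563e+02 -2.000e-01  3.803e+02  2.500e+00
  3.275e+02 -1.730e+01 -1.790e+01  6.000e+00] (-1, -1, -1, -1, 1.5707963267948966) [[ 1.  -0.2 -0.7  0.  -0.   0. ]
 [ 0.3 -0.5  1.   1.  -0.2 -2. ]
 [ 1.4  3.2  3.   0.4  1.5  0. ]
 [ 0.6 -2.9 -0.9 -0.5  1.1  1.2]
 [-0.9  0.9  1.5  1.7  0.5 -1.3]]
45 0 523.9 32.4 [-0.22  1.27 -0.08  0.56 -0.14  1.93  0.04] [-145.  -13.  104.]
45 30 642.8 35.8 [-0.48  1.27  0.3   0.57 -0.13  1.93  0.04] [-145.    8.  112.]
45 60 3.2 2.4 [-0.71  1.33  0.61  0.59 -0.12  1.93  0.04] [-142.   26.  121.]
45 90 0.1 0.0 [-0.89  1.11  0.4   1.12  0.26  1.45  0.04] [-146.   31.  143.]
45 120 0.1 0.0 [-1.09  0.94  0.46  1.63  0.5   0.91  0.04] [-149.   34.  167.]
45 150 0.3 0.0 [-0.98  0.76  0.19  2.07  1.39  0.65  0.04] [-138.   17. -138.]
45 180 0.8 0.0 [-0.35  0.74 -0.48  2.41  2.22  0.98  0.04] [-136.   12. -102.]
45 210 2.4 1.5 [ 0.49  1.02 -1.2   2.42  2.42  0.92  0.04] [-161.   41. -123.]
45 240 8.1 3.8 [ 0.76  1.08 -1.2   2.12  1.66  0.28  0.04] [140.  20. 171.]
45 270 0.2 0.0 [ 0.16  0.86 -0.05  1.72 -0.97  0.96  0.04
[... 465 characters left out ...]
4  0.04] [-153.   28.  138.]
38 120 0.1 0.0 [-1.02  0.87  0.43  1.64  0.43  0.86  0.04] [-158.   32.  157.]
38 150 0.2 0.0 [-1.17  0.79  0.63  2.04  0.79  0.28  0.04] [-160.   33. -176.]
38 180 0.7 0.0 [-0.28  0.66 -0.49  2.3   2.05  0.74  0.04] [-146.   18. -115.]
38 210 1.1 0.0 [ 0.43  0.87 -1.11  2.31  2.2   0.7   0.04] [-169.   37. -132.]
38 240 0.7 0.0 [ 0.66  0.96 -1.11  2.06  1.25  0.28  0.04] [143.   7. 159.]
38 270 0.2 0.0 [ 0.08  0.8  -0.02  1.73 -0.88  0.89  0.04] [-153.  -28.   44.]
38 300 0.1 0.0 [ 0.02  0.96 -0.02  1.29 -0.57  1.31  0.04] [-152.  -27.   70.]
38 330 0.3 0.0 [-0.11  1.14  0.01  0.85 -0.38  1.71  0.04] [-147.  -21.   89.]
real	0m39.292s
user	0m39.551s
sys	0m0.214s
```

```bash
cat > tgt.py <<'E'
from kin import *
c,P,S,f=fit(); tip=np.array([622.3,198.6,50]); q0=np.array(D[9][0]); a=np.radians(105); t=np.radians(42)
up=np.array([np.cos(a)*np.sin(t),np.sin(a)*np.sin(t),np.cos(t)])
g=lambda q:np.r_[fk(q,P,S)[0]-(tip+111*up),200*(fk(q,P,S)[1].apply([0,0,1])+up),(q-q0)*.5]
x=least_squares(g,q0,bounds=(LO+.05,HI-.05)).x; p,r=fk(x,P,S); print(np.round(x,2),np.round(p,1),np.round(r.as_euler("xyz",degrees=True),1))
E
python3 tgt.py
```

```text
[-0.97  0.98  0.41  1.4   0.35  1.15  0.04] [603.1 270.3 132.5] [-151.2   32.   151. ]
```

```bash
python3 go.py 603 270 235 -151.2 32 151
```

```text
t [0.2529 0.0388 0.3092] w [ 0.5228 -0.3209 -0.4972] pos [566.8 178.8 304.8] rot [145.2   0.2 107.9] q [-0.93  0.31  0.72  2.17 -1.1   0.23  1.03] clk 13.6 w 27.8 F [-0.3 -0.1 -1.8]
```

Request:
jog_arm(plan=[{"tx": 0.02, "ty": 0, "tz": 0.03, "wx": 0.05, "wy": -0.03, "wz": -0.05, "claw": 1}, {"tx": 0.04, "ty": 0, "tz": 0.05, "wx": 0.1, "wy": -0.06, "wz": -0.1, "claw": 1}, {"tx": 0.06, "ty": 0, "tz": 0.08, "wx": 0.15, "wy": -0.09, "wz": -0.15, "claw": 1}, {"tx": 0.08, "ty": 0, "tz": 0.1, "wx": 0.2, "wy": -0.12, "wz": -0.2, "claw": 1}, {"tx": 0.1, "ty": 0, "tz": 0.12, "wx": 0.26, "wy": -0.16, "wz": -0.25, "claw": 1}, {"tx": 0.1, "ty": 0, "tz": 0.12, "wx": 0.26, "wy": -0.16, "wz": -0.25, "claw": 1}, {"tx": 0.1, "ty": 0, "tz": 0.12, "wx": 0.26, "wy": -0.16, "wz": -0.25, "claw": 1}])

```text
clock: 14.3
eef_pos: [577.0, 216.6, 274.2]
tool_rot: [3.004, 0.379, 2.163]
force: [-0.1, -0.4, -1.6]
width: 27.6
gripper_force: 61.3
```

```bash
python3 go.py 603 270 235 -151.2 32 151
```

```text
t [0.1404 0.1581 0.1072] w [ 0.2641 -0.1597 -0.2452] pos [577.  216.6 274.2] rot [172.1  21.7 123.9] q [-1.28  0.74  1.17  1.79 -0.5   0.79  0.62] clk 14.3 w 27.6 F [-0.1 -0.4 -1.6]
```

Request:
jog_arm(plan=[{"tx": 0.02, "ty": 0.02, "tz": 0.02, "wx": 0.05, "wy": -0.03, "wz": -0.05, "claw": 1}, {"tx": 0.05, "ty": 0.05, "tz": 0.04, "wx": 0.1, "wy": -0.06, "wz": -0.1, "claw": 1}, {"tx": 0.08, "ty": 0.08, "tz": 0.06, "wx": 0.15, "wy": -0.09, "wz": -0.15, "claw": 1}, {"tx": 0.11, "ty": 0.12, "tz": 0.08, "wx": 0.2, "wy": -0.12, "wz": -0.2, "claw": 1}, {"tx": 0.14, "ty": 0.158, "tz": 0.107, "wx": 0.264, "wy": -0.16, "wz": -0.245, "claw": 1}, {"tx": 0.14, "ty": 0.158, "tz": 0.107, "wx": 0.264, "wy": -0.16, "wz": -0.245, "claw": 1}, {"tx": 0.14, "ty": 0.158, "tz": 0.107, "wx": 0.264, "wy": -0.16, "wz": -0.245, "claw": 1}, {"tx": 0.14, "ty": 0.158, "tz": 0.107, "wx": 0.264, "wy": -0.16, "wz": -0.245, "claw": 1}])

```text
clock: 15.1
eef_pos: [604.0, 266.9, 239.0]
tool_rot: [-2.646, 0.56, 2.626]
force: [-0.0, -0.8, -1.1]
width: 27.7
gripper_force: 61.3
```

```bash
cat > pen.py <<'E'
from h import *
s=ctrl.read_state(); M=R.from_euler("xyz",s["tool_rot"]); a=M.apply([0,0,1])
print("tip est",np.round(s["eef_pos"]+111*a,1),"tilt",np.degrees(np.arccos(-a[2])))
for n in ["scene","top"]:
    p=shot(n); c=cloud(p); t=M.inv().apply(c-s["eef_pos"])
    for lo,hi in [(10,30),(30,60),(65,85),(85,118)]:
        k=t[(t[:,2]>lo)&(t[:,2]<hi)&(np.hypot(t[:,0],t[:,1])<28)]
        if len(k)>3: print(n,lo,len(k),np.round(np.median(k,0),1),"max z",round(k[:,2].max(),1))
    cv2.imwrite(f"pics/pen_{n}_{s['clock']:.0f}.png",cv2.resize(p["img"][60:220,240:480,::-1] if n=="scene" else p["img"][120:280,130:370,::-1],None,fx=3,fy=3))
E
python3 pen.py; python3 go.py 603.1 270.3 132.5 -151.2 32 151
```

```text
tip est [623.1 195.4 156.3] tilt 41.819327346380554
scene 10 101 [-14.6  -2.6  20.6] max z 30.0
scene 30 157 [-13.9  -2.5  45.6] max z 59.9
scene 65 64 [-9.3 -0.2 75.5] max z 84.9
scene 85 48 [-6.6  1.3 93.1] max z 111.4
top 10 171 [-10.6 -11.3  20. ] max z 30.0
top 30 228 [-11.  -11.3  44.3] max z 59.8
top 65 76 [-7.4 -5.7 75.4] max z 84.6
top 85 34 [-4.5 -2.7 91. ] max z 108.5
t [0.1953 0.1476 0.2593] w [ 0.002  -0.0018 -0.0049] pos [604.  267.4 239.4] rot [-151.7   32.1  150.5] q [-1.24  1.11  1.14  1.34 -0.24  1.26  0.6 ] clk 15.2 w 27.5 F [-0.5  0.3 -2.2]
```

Request:
jog_arm(plan=[{"tx": 0.02, "ty": 0.015, "tz": 0.026, "wx": 0, "wy": 0, "wz": 0, "claw": 1}, {"tx": 0.05, "ty": 0.04, "tz": 0.065, "wx": 0, "wy": 0, "wz": 0, "claw": 1}, {"tx": 0.08, "ty": 0.06, "tz": 0.104, "wx": 0, "wy": 0, "wz": 0, "claw": 1}, {"tx": 0.11, "ty": 0.085, "tz": 0.145, "wx": 0, "wy": 0, "wz": 0, "claw": 1}, {"tx": 0.14, "ty": 0.105, "tz": 0.185, "wx": 0, "wy": 0, "wz": 0, "claw": 1}, {"tx": 0.16, "ty": 0.12, "tz": 0.21, "wx": 0, "wy": 0, "wz": 0, "claw": 1}, {"tx": 0.18, "ty": 0.135, "tz": 0.235, "wx": 0, "wy": 0, "wz": 0, "claw": 1}, {"tx": 0.18, "ty": 0.135, "tz": 0.235, "wx": 0, "wy": 0, "wz": 0, "claw": 1}, {"tx": 0.18, "ty": 0.135, "tz": 0.235, "wx": 0, "wy": 0, "wz": 0, "claw": 1}])

```text
clock: 16.1
eef_pos: [602.7, 272.0, 139.9]
tool_rot: [-2.642, 0.56, 2.632]
force: [-0.1, 0.2, -1.2]
width: 27.8
gripper_force: 61.3
```

```bash
python3 pen.py; python3 go.py 603.1 270.3 132.5 -151.2 32 151; ls pics
```

```text
tip est [622.  200.3  57.3] tilt 41.94573552829285
scene 10 97 [-14.3  -2.7  20.1] max z 30.0
scene 30 150 [-13.6  -3.2  45.3] max z 59.9
scene 65 57 [-9.3 -1.2 74.8] max z 84.1
scene 85 37 [-6.1  0.5 91.4] max z 107.9
top 10 127 [-11.7 -12.2  19.9] max z 30.0
top 30 159 [-10.9 -10.9  44.6] max z 59.9
top 65 65 [-7.5 -5.5 74.6] max z 84.2
top 85 27 [-5.1 -2.9 90.6] max z 109.6
t [0.0115 0.0075 0.024 ] w [ 0.0016 -0.     -0.0027] pos [603.  272.1 140.6] rot [-151.5   32.1  150.8] q [-1.24  1.22  1.08  1.39 -0.31  1.14  0.55] clk 16.2 w 27.6 F [ 0.3  0.7 -1.3]
b_top.png
b_wrist.png
c_wrist.png
d_wrist.png
e_wrist.png
f.png
pen_scene_15.png
pen_scene_16.png
pen_top_15.png
pen_top_16.png
scene.png
top.png
w1.png
```

Request:
jog_arm(plan=[{"tx": 0.006, "ty": 0.004, "tz": 0.012, "wx": 0, "wy": 0, "wz": 0, "claw": 1}, {"tx": 0.012, "ty": 0.008, "tz": 0.024, "wx": 0, "wy": 0, "wz": 0, "claw": 1}, {"tx": 0.012, "ty": 0.008, "tz": 0.024, "wx": 0, "wy": 0, "wz": 0, "claw": 1}, {"tx": 0.012, "ty": 0.008, "tz": 0.024, "wx": 0, "wy": 0, "wz": 0, "claw": 1}, {"tx": 0.012, "ty": 0.008, "tz": 0.024, "wx": 0, "wy": 0, "wz": 0, "claw": 1}, {"tx": 0.012, "ty": 0.008, "tz": 0.024, "wx": 0, "wy": 0, "wz": 0, "claw": 1}])

```text
clock: 16.8
eef_pos: [602.6, 270.5, 131.5]
tool_rot: [-2.643, 0.56, 2.632]
force: [-0.8, 0.2, -0.9]
width: 27.5
gripper_force: 61.3
```

```bash
python3 pen.py | head -1
python3 - <<'E'
from h import *
p=shot("scene"); cv2.imwrite("pics/last.png",cv2.resize(p["img"][60:360,120:480,::-1],None,fx=2,fy=2))
E
```

```text
tip est [621.9 198.9  48.9] tilt 41.90327860592766
```

View pics/last.png

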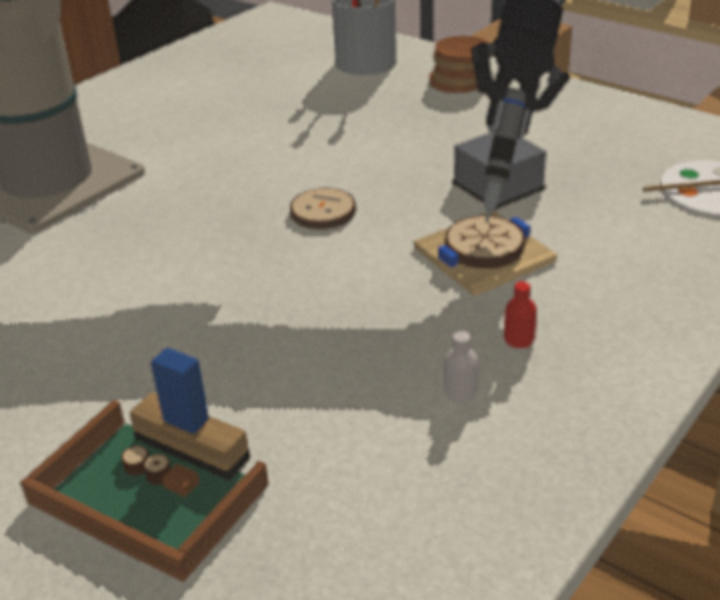

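The pen tip (488,218) hovers over the slice's middle (487,240), the offcuts (130–185, 455–485) lie in the bay, the sweeper stands upright, and the bottles and finished slice are untouched.

```bash
python3 -c "
from cell import ctrl
print(ctrl.finish_job())"
```

```text
the job is handed in; nothing more can be done
None
```

I handed the job in at about 17 s on the robot clock; no verdict came back. The three offcuts are in the bay and the sweeper stands upright and released. The engraver is held at about 42° with its tip about 2 cm above the middle of the slice.

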